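# Chisels and screwdrivers back into the graduated tool rest

### The arm

A 6-joint arm with a two-finger parallel gripper is mounted at the origin on a cart in front of the work surface, level with it; the furniture and walls round the work are solid. World frame = base frame: x ahead of the robot, y to its left, z up, the work surface at z = 0. Lengths are in mm, angles in rad, forces in N, time in s.
With the tool pointing down it reaches from about 350 to 975 mm from the base axis. Payload 7.1 kg.
Tool frame: the origin (TCP) lies at the very end of the fingers, on their centre line; the grasp point (between the pads) lies 19 mm behind it; z points along the fingers, y is the line along which they close (so a half turn about z gives the same grasp; the last joint's range is limited). The gripper opens to 88 mm and grips with 3 to 60 N. Pads are 20 mm wide; open, the fingers measure 115 mm over their backs; the gripper's body (75 mm by 178 mm) begins 61 mm behind the grasp point.
Start: joints at [1.302, 0.423, 1.63, -0, 1.089, -0.019], TCP at [154.475, 605.592, 222.675] pointing down, gripper open.
Joint ranges: [-3, 3], [-0.9, 2.11], [0.09, 2.58], [-1.31, 4.45], [0.11, 2.69], [-2.54, 2.54]. Speed limits (rad/s): [2.39, 2.39, 3.01, 3.14, 3.14, 3.14].

### API

Orientations are given as a rotation vector (axis times angle).
In Python, from cell import sensors, grab_frame, get_calibration, env gives the robot as it stands.
- The arm moves only by the tool apply_moves, never from a script. Its argument "motion" is text: rows parted by semicolons, each of 7 numbers parted by spaces: the shift along the tool's x, y, z in mm, then the turn, a rotation vector about the tool's x, y, z in degrees, then the opening in per cent of the stroke, from 0 (shut) to 100 (fully open). A call has 1 to 12 rows; each row is the pose to reach, as a shift and turn from the pose commanded when the call began, along the tool's axes at that moment; what a row does not reach only later rows make up. A row lasts 1/8 s, in which the tool goes at most 62.5 mm and 10.7 degrees, less where a joint would pass 70% of its speed; a pose out of reach is approached as far as the arm can. A call with a gripper value outside its range is refused whole. The fingers move at their own pace and stop on an object; "grip_force" is the grip in N (left out, the last holds). Time passes only in rows, so rows that repeat a pose let the fingers close. It gives the time, the measured TCP pose, the force, the opening and the grip force at its end, in the units of the state.
- sensors.read_state(): the state, without advancing time (a new reading comes with each control period).
- grab_frame(name): name is "scene" or "top" or "wrist"; returns the picture (400x640x3 uint8, red, green, blue); there is no depth.
- get_calibration(name): a dict with "fovy" (degrees; the focal length in pixels is half the picture's height over the tangent of half this angle, whatever the lens; pixels are square), "cx", "cy" (the principal point, pixels), "k1" (the pictures are not rectified: a ray, as slopes to the right and down, at radius r is drawn at 1 + k1 r^2 times it, then the intrinsics apply), "view" (4x4, takes a point from world to camera coordinates). Camera axes: x right, y up, looking along -z (the intrinsics and any distortion apply to the point x, -y, -z); pixel columns grow to the right and rows downward; lengths in mm; the calibration is good to about 2 mm. A picture is of the moment at which its call begins: read the wrist's pose just before it. get_calibration takes no time and is no camera call; for the wrist camera it gives the pose at the moment of the call.
- env.job_done(): hands the job in; it is judged then, once.
The state is a dict: "time": time; "q": joint angles; "joint_vel": joint speeds; "joint_efforts": joint torques, N m; "eef_pos": TCP position; "eef_rot": TCP orientation; "wrist_force": force on the tool from outside, world axes, zero at the start; "torque": the same for the moment, N m; "finger_gap": finger opening in mm; "grasp_force": force on a finger pad.
Only numpy, scipy, OpenCV 4.12 (cv2) and the standard library are available. Lean on these libraries where they do the work, as an engineer would, in place of code of your own. Each camera call takes 0.05 s, during which the arm holds its last target. There are 200 camera calls.

### The job

Put the two chisels and two screwdrivers that lie side by side on the bench, right next to the saw, back into the stepped tool rest on the saw table, in order of length: the longest tool in the longest cradle, and so on down to the shortest in the shortest. Lay each one down in its own cradle with the handle towards the back board and the tip towards the tip guard, so that it lies down in both saddles. Leave the tape measure and the jar of screws where they are.

Things in the scene. Friction and masses are not known exactly. Their poses are not given: they have to be found in the camera images.
- chisel_a: Long chisel, 230 mm: brown wooden handle, bright steel blade. Origin: mid-length, on the underside; y along it to the handle's butt, z up as it lies. Handle 25 mm wide, 24 mm high, y = 5 to 115 mm; flat blade 18 mm wide, y = 0 to -115 mm. Balances near y = 40 mm. 0.12 kg.
- chisel_b: Shorter chisel, 200 mm: pale wooden handle, bright steel blade. Origin: mid-length, on the underside; y along it to the handle's butt, z up as it lies. Handle 25 mm wide, 24 mm high, y = 0 to 100 mm; flat blade 18 mm wide, y = 0 to -100 mm. Balances near y = 33 mm. 0.12 kg.
- driver_b: Longer screwdriver, 165 mm: brown wooden handle, thin round steel shank. Origin: mid-length, on the underside; y along it to the handle's butt, z up as it lies. Handle 25 mm wide, 24 mm high, y = 0 to 82 mm; shank 7 mm thick, y = 0 to -82 mm, axis 11 mm above the origin. Balances near y = 30 mm. 0.12 kg.
- driver_d: Small screwdriver, 130 mm, the shortest tool: bright red handle, thin round shank. Origin: mid-length, on the underside; y along it to the handle's butt, z up as it lies. Handle 20 mm wide, 19 mm high, y = 0 to 65 mm; shank 7 mm thick, y = 0 to -65 mm, axis 9 mm above the origin. Balances near y = 20 mm. 0.12 kg.
- cradle_1: Longest cradle, at the rest's long side, for a 230 mm tool. Origin: floor of handle saddle, 10 mm above the plywood base; y to the dark back board (face at y = 18 mm), z up. Slot 41 mm wide, walls 13 high, y = -10 to 10. Tip saddle y = -202 to -228: slot 34, floor at z = 0, walls to z = 15, then tip guard to z = 20. Open between (fingers). Seated tool: origin at (0, -105, 0), y along this y.
- cradle_2: Second cradle, 55 mm to -x of cradle_1, for a 200 mm tool. Origin: floor of handle saddle, 10 mm above the plywood base; y to the dark back board (face at y = 18 mm), z up. Slot 41 mm wide, walls 13 high, y = -10 to 10. Tip saddle y = -172 to -198: slot 34, floor at z = 0, walls to z = 15, then tip guard to z = 20. Open between (fingers). Seated tool: origin at (0, -90, 0), y along this y.
- cradle_3: Third cradle, 55 mm to -x of cradle_2, for a 165 mm tool. Origin: floor of handle saddle, 10 mm above the plywood base; y to the dark back board (face at y = 18 mm), z up. Slot 41 mm wide, walls 13 high, y = -10 to 10. Tip saddle y = -137 to -163: slot 23, floor at z = 7.5, walls to z = 15, then tip guard to z = 20. Open between (fingers). Seated tool: origin at (0, -72.5, 0), y along this y.
- cradle_4: Shortest cradle, 55 mm to -x of cradle_3, for a 130 mm tool. Origin: floor of handle saddle, 10 mm above the plywood base; y to the dark back board (face at y = 18 mm), z up. Slot 36 mm wide, walls 13 high, y = -10 to 10. Tip saddle y = -102 to -128: slot 20, floor at z = 5.5, walls to z = 15, then tip guard to z = 20. Open between (fingers). Seated tool: origin at (0, -55, 0), y along this y.
- tape_measure: Bystander: yellow tape measure lying on the saw's table, 65x76 mm, 35 mm high; origin under its centre. Leave it where it is.
- screw_jar: Bystander: glass jar of screws with a grey lid, 62 mm across and 80 mm high, standing on the bench; origin under its centre. Leave it where it is.

How it is judged (in metres and radians):
At the end, for the whole second after the job is handed in: Each tool at rest in the cradle of its length, handle to the back board: origin within 14 mm of the cradle's centre line, 12 mm lengthwise of its centred place, 5 mm below to 12 mm above the saddle floor, within 0.07 rad of level and 0.15 rad of the cradle's direction; released (x of chisel_a in the frame of cradle_1 between -0.014 and 0.014 m and y of cradle_1 in the frame of chisel_a between 0.093 and 0.117 m and z of chisel_a in the frame of cradle_1 between -0.005 and 0.012 m and angle between chisel_a's own y axis and vertical between 1.5 and 1.64 rad and angle between the y axis of chisel_a and the y axis of cradle_1, either way round below 0.15 rad and linear speed of each of chisel_a, chisel_b, driver_b, driver_d below 0.02 m/s and x of chisel_b in the frame of cradle_2 between -0.014 and 0.014 m and y of cradle_2 in the frame of chisel_b between 0.078 and 0.102 m and z of chisel_b in the frame of cradle_2 between -0.005 and 0.012 m and angle between chisel_b's own y axis and vertical between 1.5 and 1.64 rad and angle between the y axis of chisel_b and the y axis of cradle_2, either way round below 0.15 rad and x of driver_b in the frame of cradle_3 between -0.014 and 0.014 m and y of cradle_3 in the frame of driver_b between 0.0605 and 0.0845 m and z of driver_b in the frame of cradle_3 between -0.005 and 0.012 m and angle between driver_b's own y axis and vertical between 1.5 and 1.64 rad and angle between the y axis of driver_b and the y axis of cradle_3, either way round below 0.15 rad and x of driver_d in the frame of cradle_4 between -0.014 and 0.014 m and y of cradle_4 in the frame of driver_d between 0.043 and 0.067 m and z of driver_d in the frame of cradle_4 between -0.005 and 0.012 m and angle between driver_d's own y axis and vertical between 1.5 and 1.64 rad and angle between the y axis of driver_d and the y axis of cradle_4, either way round below 0.15 rad); the robot touches nothing.
It fails at once if the tape measure is shifted by more than 25 mm (distance of tape_measure from where it was at the start of the episode above 0.025 m).
It fails at once if the jar of screws is shifted by more than 25 mm (distance of screw_jar from where it was at the start of the episode above 0.025 m).
It also fails if it takes over 104 s, if anything falls off the work surface, if the arm or the gripper's body presses on something with over 40 N, if the wrist force passes 120 N, or if a joint passes its speed limit or range.

## Working session

There is one attempt and no reset: what is moved stays moved. The work goes in short steps, Python scripts to look and compute and a tool call to move; the robot and the scene stay as the last step left them, time stands still between calls to the robot, and variables do not carry over. Pictures are saved under pics/ and viewed, at most 14 in all, crops included, and the job is handed in when it is done.

Besides the shell and the picture viewer there is one more tool, called after "Emit:" in YAML: its name, and indented under it one key for each argument. apply_moves: Moves the arm, as the interface text tells. Its arguments: {"type":"object","properties":{"motion":{"type":"string"},"grip_force":{"type":"number"}},"required":["motion"]}

```bash
mkdir -p pics; ls
cat > h.py <<'E'
import numpy as np, cv2
from cell import sensors, grab_frame, get_calibration, env
from scipy.spatial.transform import Rotation as R
def K(c):
    f=200/np.tan(np.radians(c["fovy"])/2); return f
def proj(c,p):
    p=np.atleast_2d(p); v=np.array(c["view"]); q=p@v[:3,:3].T+v[:3,3]
    s=np.c_[q[:,0],-q[:,1]]/(-q[:,2:3]); r2=(s**2).sum(1,keepdims=True)
    return s*(1+c["k1"]*r2)*K(c)+[c["cx"],c["cy"]]
def ray(c,uv):
    d=(np.atleast_2d(uv).astype(float)-[c["cx"],c["cy"]])/K(c); s=d.copy()
    for _ in range(20): s=d/(1+c["k1"]*(s**2).sum(1,keepdims=True))
    v=np.array(c["view"]); dc=np.c_[s[:,0],-s[:,1],-np.ones(len(s))]
    return -v[:3,:3].T@v[:3,3], dc@v[:3,:3]
def onz(c,uv,z):
    o,d=ray(c,uv); return o+d*((z-o[2])/d[:,2:3])
def save(n,im): cv2.imwrite(f"pics/{n}.png",im[:,:,::-1])
E
python3 - <<'E'
from h import *
for n in("scene","top","wrist"):
    c=get_calibration(n); im=grab_frame(n); save(n+"0",im); np.save(n+"0.npy",im)
    o,d=ray(c,[[320,200]]); print(n,c["fovy"],c["cx"],c["cy"],c["k1"],o.round(),d.round(2))
s=sensors.read_state(); print(s)
E
```

```text
pics
scene 53.74291340594623 322.34644447891407 197.25812603217938 -0.008324937142911645 [  41. -997.  505.] [[ 0.48  0.78 -0.41]]
top 48.74651439228194 315.0963678162767 198.1590360017944 -0.07304632967462034 [ 494.  -94. 1454.] [[ 0.07 -0.02 -1.  ]]
wrist 63.3990022303355 319.6259674058435 205.1239129310577 -0.0100844150858249 [ 81. 624. 383.] [[ 0.25 -0.06 -0.97]]
{'time': 0.15, 'q': array([ 1.30197543e+00,  4.23727251e-01,  1.63050369e+00, -1.17584935e-05,
        1.08864306e+00, -1.89945984e-02]), 'joint_vel': array([ 0.00101392, -0.00085219, -0.00237745,  0.00027692, -0.00038341,
       -0.00027688]), 'joint_efforts': array([ 1.14071579e-03, -5.44985533e+01, -2.73920470e+01,  6.43939781e-02,
        2.04960757e-02, -6.99838847e-05]), 'eef_pos': array([154.37760712, 605.16933146, 222.04582972]), 'eef_rot': array([-3.91376308e-01, -3.11694325e+00,  1.99417151e-03]), 'wrist_force': array([0.35860454, 0.27853778, 0.07989734]), 'torque': array([0.01882593, 0.01606077, 0.01678107]), 'grasp_force': 0.0, 'finger_gap': 87.97445665345906}
```

View pics/top0.png

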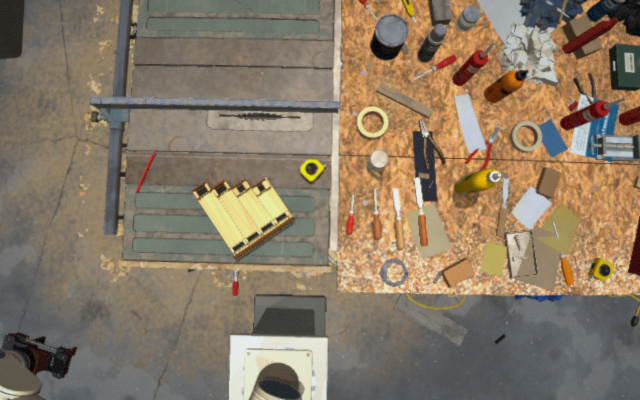

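View pics/scene0.png

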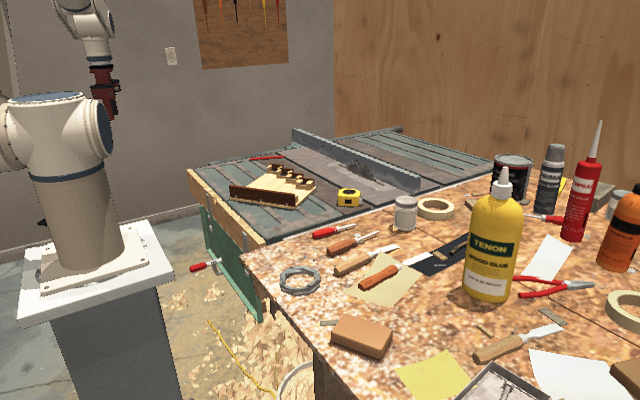

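Run:
```python
from h import *
im=np.load("top0.npy"); 
a=cv2.resize(im[170:265,180:300],None,fx=6,fy=6,interpolation=cv2.INTER_CUBIC)
b=cv2.resize(im[180:260,335:455],None,fx=6,fy=6,interpolation=cv2.INTER_CUBIC)
save("topA",a); save("topB",b)
c=get_calibration("top")
for uv in [(195,187),(238,257),(293,215),(312,170),(377,160),(350,215),(376,215),(397,220),(422,215)]: print(uv,onz(c,[uv],10).round())
```

```text
(195, 187) [[628. 288.  10.]]
(238, 257) [[403. 138.  10.]]
(293, 215) [[544. -38.  10.]]
(312, 170) [[694. -96.  10.]]
(377, 160) [[ 733. -310.   10.]]
(350, 215) [[ 549. -224.   10.]]
(376, 215) [[ 551. -310.   10.]]
(397, 220) [[ 536. -379.   10.]]
(422, 215) [[ 555. -462.   10.]]
```

View pics/topA.png

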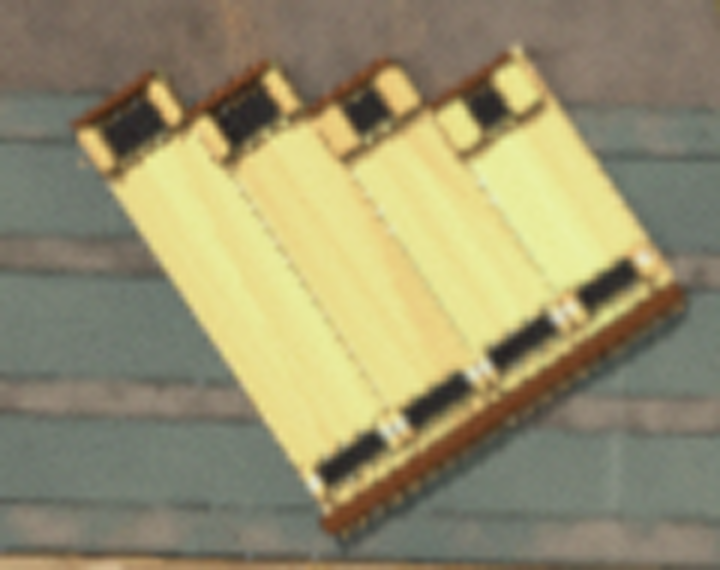

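View pics/topB.png

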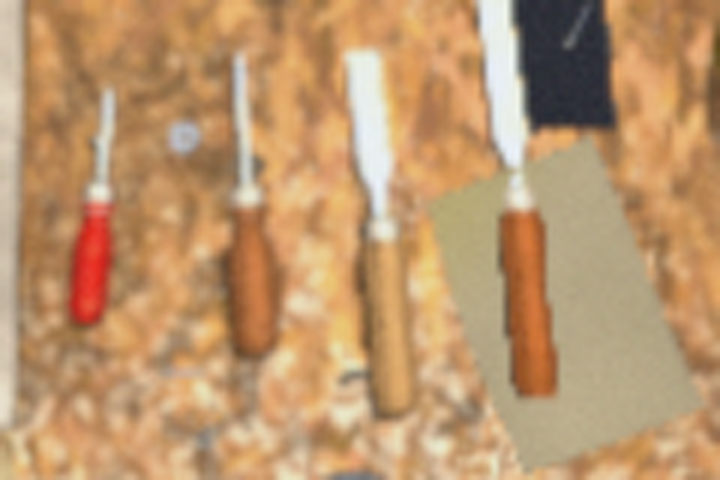

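```bash
cat >> h.py <<'E'
def plan(*targets):
    """targets: (x,y,z,psi deg of tool y); prints tool-axis shift + turn from the present pose"""
    s=sensors.read_state(); p=s["eef_pos"]; r=R.from_rotvec(s["eef_rot"])
    y=r.as_matrix()[:,1]; print("at",p.round(1),"psi",np.degrees(np.arctan2(y[1],y[0])).round(2),"gap",s["finger_gap"].round(1),"F",s["wrist_force"].round(1),"t",round(s["time"],2))
    for x,yy,z,ps in targets:
        a=np.radians(ps); ty=np.array([np.cos(a),np.sin(a),0]); tz=np.array([0,0,-1.]); M=np.c_[np.cross(ty,tz),ty,tz]
        d=r.inv().apply(np.array([x,yy,z])-p); w=(r.inv()*R.from_matrix(M)).as_rotvec(degrees=True)
        print("shift",d.round(1),"turn",w.round(2),"rows>=",int(max(np.linalg.norm(d)/62.5,np.linalg.norm(w)/10.7))+2)
E
python3 -c "
from h import *
plan((500,60,300,90),(500,-260,300,90))"
```

```text
Traceback (most recent call last):
  File "h.py", line 21, in plan
    y=r.as_matrix()[:,1]; print("at",p.round(1),"psi",np.degrees(np.arctan2(y[1],y[0])).round(2),"gap",s["finger_gap"].round(1),"F",s["wrist_force"].round(1),"t",round(s["time"],2))
                                                                                                       ^^^^^^^^^^^^^^^^^^^^^
AttributeError: 'float' object has no attribute 'round'
```

```bash
sed -i 's/s\["finger_gap"\].round(1)/round(s["finger_gap"],1)/' h.py
python3 -c "
from h import *
plan((500,60,300,90),(500,-260,300,90))"
```

```text
at [154.4 605.2 222. ] psi 75.69 gap 88.0 F [0.4 0.3 0.1] t 0.15
shift [-469.7 -442.9  -77.4] turn [-7.000e-02 -1.000e-02 -1.431e+01] rows>= 12
shift [-548.8 -753.   -77. ] turn [-7.000e-02 -1.000e-02 -1.431e+01] rows>= 16
```

Emit:
apply_moves:
  motion: "-470 -443 -77 0 0 -14.3 60;-470 -443 -77 0 0 -14.3 60;-470 -443 -77 0 0 -14.3 60;-470 -443 -77 0 0 -14.3 60;-470 -443 -77 0 0 -14.3 60;-470 -443 -77 0 0 -14.3 60;-470 -443 -77 0 0 -14.3 60;-470 -443 -77 0 0 -14.3 60;-470 -443 -77 0 0 -14.3 60;-470 -443 -77 0 0 -14.3 60;-470 -443 -77 0 0 -14.3 60;-470 -443 -77 0 0 -14.3 60"

```text
time: 1.65
eef_pos: [501.0, 58.7, 299.6]
eef_rot: [-0.005, -3.142, 0.0]
wrist_force: [-0.7, 0.4, 0.1]
finger_gap: 52.9
grasp_force: 0.0
```

Run:
```python
from h import *
import pickle
c=get_calibration("wrist"); im=grab_frame("wrist"); save("w1",im); np.save("w1.npy",im); pickle.dump(c,open("w1.pkl","wb"))
plan((500,-260,300,90))
```

```text
at [500.2  59.7 299.4] psi 89.88 gap 52.4 F [-0.2 -0.8 -0.4] t 1.7
shift [  -0.5 -319.7   -0.7] turn [ 0.01 -0.04 -0.12] rows>= 7
```

View pics/w1.png

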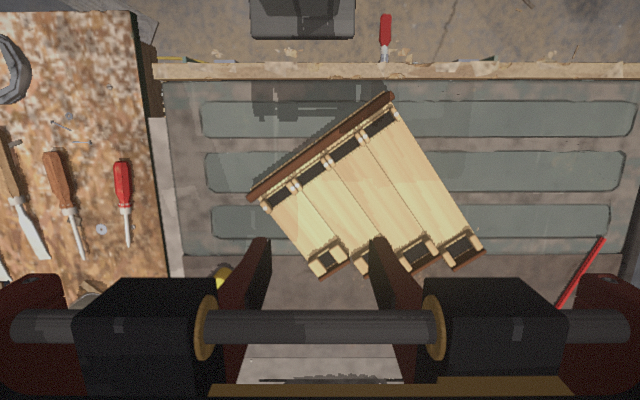

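Emit:
apply_moves:
  motion: "0 -320 0 0 0 0 60;0 -320 0 0 0 0 60;0 -320 0 0 0 0 60;0 -320 0 0 0 0 60;0 -320 0 0 0 0 60;0 -320 0 0 0 0 60;0 -320 0 0 0 0 60"

```text
time: 2.58
eef_pos: [500.1, -258.6, 299.2]
eef_rot: [-0.0, -3.141, -0.002]
wrist_force: [-0.6, 0.2, -0.5]
finger_gap: 52.6
grasp_force: 0.0
```

Run:
```python
from h import *
import pickle
plan()
c=get_calibration("wrist"); im=grab_frame("wrist"); save("w2",im); np.save("w2.npy",im); pickle.dump(c,open("w2.pkl","wb"))
c1=pickle.load(open("w1.pkl","rb")); im1=np.load("w1.npy")
m=(im1.max(2)<60).astype(np.uint8); m[:, :255]=0; m[:,490:]=0; m[:90]=0; m[275:]=0
n,l,st,ce=cv2.connectedComponentsWithStats(m)
for i in range(1,n):
    if st[i,4]>60: 
        r=cv2.minAreaRect(np.argwhere(l==i)[:,::-1].astype(np.float32)); print(st[i],np.round(r[0],1),np.round(r[1],1),round(r[2],1), onz(c1,[r[0]],20).round(1))
```

```text
at [ 500.1 -258.6  299.2] psi 89.99 gap 52.6 F [-0.6  0.2 -0.5] t 2.58
[255 237  17  38 516] [263.  255.5] [37. 16.] 90.0 [[626.7 -25.   20. ]]
[367 248  21  27 326] [377. 261.] [20. 26.] -0.0 [[636.2 144.1  20. ]]
[451 248  33  21 156] [465.6 256.2] [ 6.8 37.2] 58.7 [[629.1 275.4  20. ]]
[407 254  28  21  89] [419.1 263.5] [ 6.  31.9] 55.8 [[640.6 207.2  20. ]]
```

View pics/w2.png

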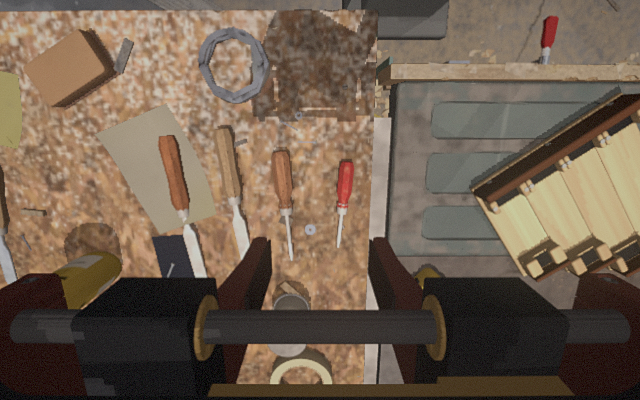

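Run:
```python
from h import *
import pickle
im1=np.load("w1.npy"); im2=np.load("w2.npy"); c1=pickle.load(open("w1.pkl","rb")); c2=pickle.load(open("w2.pkl","rb"))
for u,v in [(383,122),(346,147),(311,172),(280,195),(460,249),(419,253),(325,261)]: print(u,v,im1[v-1:v+2,u-1:u+2].mean((0,1)).round())
for u,v in [(172,165),(229,165),(283,180),(345,185),(210,140),(300,170),(245,175)]: print(u,v,im2[v-1:v+2,u-1:u+2].mean((0,1)).round())
save("w1c",cv2.resize(im1[80:290,230:500],None,fx=2.9,fy=2.8,interpolation=cv2.INTER_CUBIC))
save("w2c",cv2.resize(im2[110:285,140:370],None,fx=3.4,fy=3.4,interpolation=cv2.INTER_CUBIC))
```

```text
383 122 [66. 58. 51.]
346 147 [68. 60. 50.]
311 172 [71. 64. 54.]
280 195 [67. 62. 54.]
460 249 [65. 58. 52.]
419 253 [68. 60. 50.]
325 261 [70. 63. 54.]
172 165 [148.  94.  65.]
229 165 [157. 126.  95.]
283 180 [174. 120.  87.]
345 185 [197.  75.  68.]
210 140 [160. 136. 114.]
300 170 [159. 131. 107.]
245 175 [165. 128.  99.]
```

View pics/w1c.png

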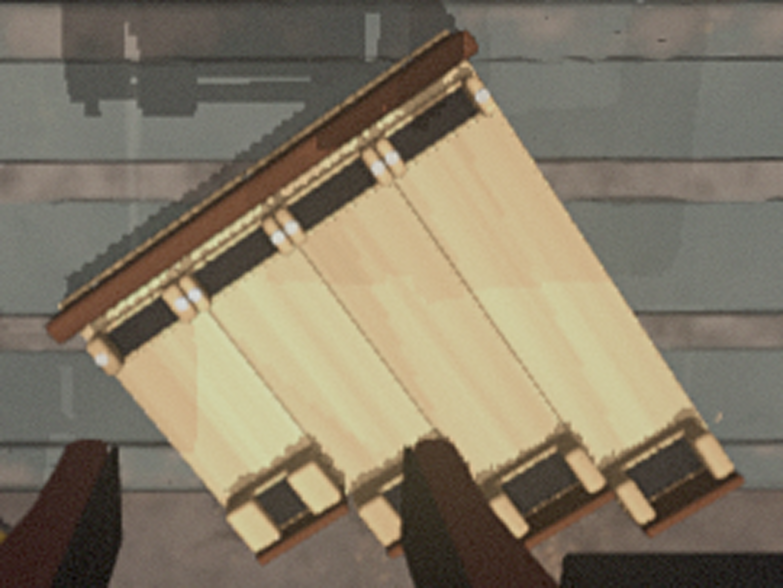

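View pics/w2c.png

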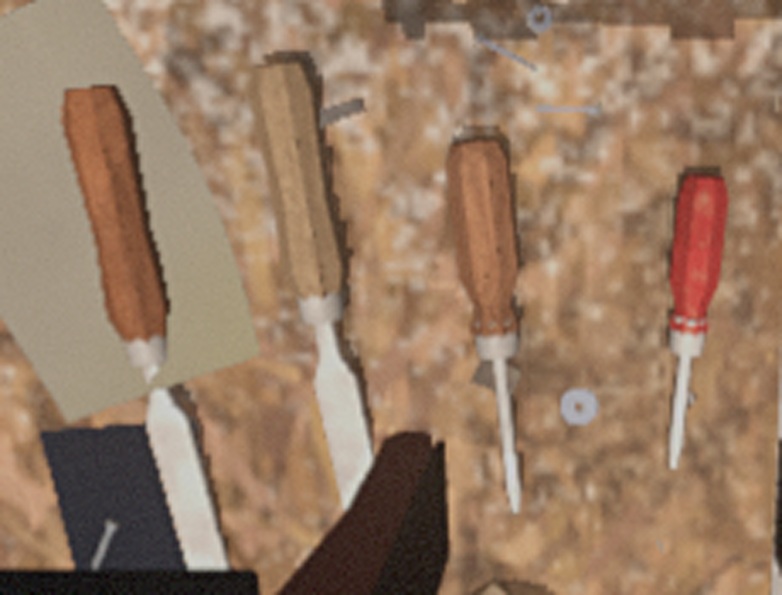

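Run:
```python
from h import *
import pickle
im1=np.load("w1.npy"); c1=pickle.load(open("w1.pkl","rb")); c2=pickle.load(open("w2.pkl","rb"))
v=im1.max(2).astype(int); m=((v>45)&(v<90)).astype(np.uint8)
m=cv2.morphologyEx(m,cv2.MORPH_OPEN,np.ones((3,3)))
P={}
for k,(u,w) in {"h1":(383,122),"h2":(346,147),"h3":(311,172),"h4":(280,195),"t1":(460,249),"t2":(419,253),"t4":(325,261)}.items():
    w_=np.zeros_like(m); w_[w-22:w+23,u-24:u+25]=m[w-22:w+23,u-24:u+25]
    n,l,st,ce=cv2.connectedComponentsWithStats(w_,connectivity=4); i=l[w,u]
    r=cv2.minAreaRect(np.argwhere(l==i)[:,::-1].astype(np.float32)); P[k]=r[0]
    print(k,st[i,4],np.round(r[0],1),np.round(r[1],1),round(r[2],1))
for z in (10,20,30):
    w={k:onz(c1,[p],z)[0] for k,p in P.items()}
    d=w["h1"]-w["h4"]; e=w["h1"]-w["t1"]; f=w["h4"]-w["t4"];g=w["h2"]-w["t2"]
    print(z,{k:a[:2].round(1) for k,a in w.items()})
    print(np.linalg.norm(d).round(1),"exp165",*[ (np.linalg.norm(a).round(1),np.degrees(np.arctan2(a[1],a[0])).round(1)) for a in (d,e,g,f)])
for n,b,h,t,L in [("ca",(92,88),(140,340),None,0),("cb",(285,60),(320,297),None,0),("db",(478,140),(497,357),(516,512),165),("dd",(703,174),(686,355),(673,467),130)]:
    f=lambda p,z: onz(c2,[[p[0]/3.4+140,p[1]/3.4+110]],z)[0]
    B,H=f(b,12),f(h,11); a=B-H; print(n,"butt",B.round(1),"end",H.round(1),"hl",np.linalg.norm(a).round(1),"ang",np.degrees(np.arctan2(a[1],a[0])).round(1),end=" ")
    if t: T=f(t,11); a=B-T; print("tip",T.round(1),np.linalg.norm(a).round(1),L,np.degrees(np.arctan2(a[1],a[0])).round(1),end="")
    print()
```

```text
h1 325 [379.2 123.7] [10.7 31.6] 54.5
h2 313 [344.1 149.1] [10.3 30.6] 54.0
h3 284 [310.6 173.2] [ 9.9 29.2] 54.5
h4 235 [277.9 196.6] [ 9.9 24.5] 54.5
t1 499 [462.4 250.3] [22.2 27.5] 58.0
t2 484 [418.5 255.5] [21.5 25.6] 57.5
t4 151 [326.5 259.3] [12.8 12.2] 56.3
10 {'h1': array([438.3, 140.1]), 'h2': array([472.1,  93.2]), 'h3': array([505.6,  46.6]), 'h4': array([539.3,  -0.8]), 't1': array([624. , 274.3]), 't2': array([632.2, 208.5]), 't4': array([637.9,  69.2])}
173.4 exp165 (np.float64(173.4), np.float64(125.7)) (np.float64(229.1), np.float64(-144.2)) (np.float64(197.3), np.float64(-144.2)) (np.float64(120.9), np.float64(-144.6))
20 {'h1': array([438. , 138.3]), 'h2': array([471.1,  92.5]), 'h3': array([503.8,  46.9]), 'h4': array([5.368e+02, 5.000e-01]), 't1': array([619.6, 269.5]), 't2': array([627.6, 205.2]), 't4': array([633.2,  69. ])}
169.5 exp165 (np.float64(169.5), np.float64(125.7)) (np.float64(224.1), np.float64(-144.2)) (np.float64(192.9), np.float64(-144.2)) (np.float64(118.2), np.float64(-144.6))
30 {'h1': array([437.7, 136.5]), 'h2': array([470. ,  91.7]), 'h3': array([502. ,  47.2]), 'h4': array([534.3,   1.9]), 't1': array([615.2, 264.7]), 't2': array([623. , 201.9]), 't4': array([628.4,  68.8])}
165.7 exp165 (np.float64(165.7), np.float64(125.7)) (np.float64(219.0), np.float64(-144.2)) (np.float64(188.5), np.float64(-144.2)) (np.float64(115.5), np.float64(-144.6))
ca butt [ 452.4 -465.2   12. ] end [ 557.9 -458.5   11. ] hl 105.7 ang -176.4 
cb butt [ 441.7 -387.    12. ] end [ 539.1 -380.3   11. ] hl 97.6 ang -176.1 
db butt [ 473.4 -311.4   12. ] end [ 565.6 -306.4   11. ] hl 92.4 ang -176.9 tip [ 638. -300.   11.] 165.0 165 -176.1
dd butt [ 487.2 -220.1   12. ] end [ 564.8 -225.6   11. ] hl 77.8 ang 175.9 tip [ 616.5 -230.4   11. ] 129.6 130 175.4
```

```bash
python3 -c "
from h import *
plan((527.3,-460.5,60,93.6),(527.3,-460.5,3,93.6))"
```

```text
at [ 500.2 -258.   299.3] psi 90.05 gap 52.7 F [1.  0.6 0.9] t 2.62
shift [ -27.1 -202.8  239.1] turn [ 0.06 -0.05 -3.55] rows>= 7
shift [ -27.2 -202.8  296.1] turn [ 0.06 -0.05 -3.55] rows>= 7
```

Emit:
apply_moves:
  motion: "-27 -203 180 0 0 -3.5 60;-27 -203 180 0 0 -3.5 60;-27 -203 180 0 0 -3.5 60;-27 -203 180 0 0 -3.5 60;-27 -203 240 0 0 -3.5 60;-27 -203 240 0 0 -3.5 60;-27 -203 240 0 0 -3.5 60;-27 -203 270 0 0 -3.5 60;-27 -203 285 0 0 -3.5 60;-27 -203 296 0 0 -3.5 60;-27 -203 296 0 0 -3.5 60;-27 -203 296 0 0 -3.5 60"

```text
time: 4.12
eef_pos: [527.7, -463.2, 4.6]
eef_rot: [-0.096, 3.139, -0.001]
wrist_force: [0.4, -0.0, -0.6]
finger_gap: 52.9
grasp_force: 0.0
```

Run:
```python
from h import *
plan((527.3,-460.5,3,93.6))
im=grab_frame("wrist"); save("g1",im)
```

```text
at [ 527.7 -463.2    4.6] psi 93.49 gap 52.9 F [ 0.4 -0.  -0.6] t 4.12
shift [0.3 2.8 1.6] turn [-0.05  0.05 -0.11] rows>= 2
```

View pics/g1.png

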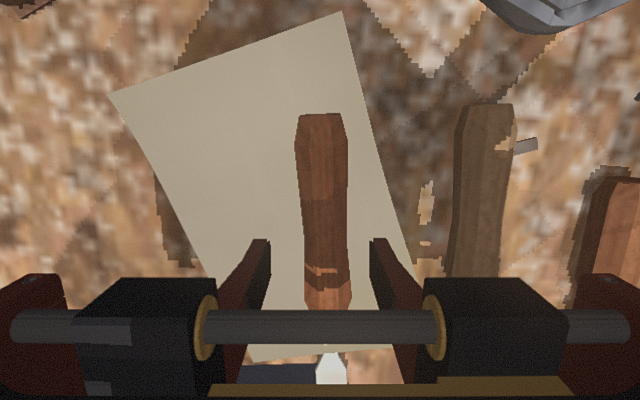

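Emit:
apply_moves:
  motion: "0 3 2 0 0 0 0;0 3 2 0 0 0 0;0 3 2 0 0 0 0;0 3 2 0 0 0 0;0 3 2 0 0 0 0;0 3 2 0 0 0 0"
  grip_force: 30

```text
time: 4.92
eef_pos: [527.1, -459.9, 1.8]
eef_rot: [-0.096, 3.14, -0.0]
wrist_force: [-0.5, 0.2, 1.2]
finger_gap: 25.4
grasp_force: 29.5
```

Run:
```python
from h import *
plan()
c=get_calibration("wrist"); im=grab_frame("wrist"); np.save("g1b.npy",im)
c0=sensors.read_state(); print(c0["grasp_force"])
v=im.astype(int); m=((v[:,:,0]-v[:,:,2])>45).astype(np.uint8); m[:,:270]=0; m[:,375:]=0; m[265:]=0;m[:60]=0
m=cv2.morphologyEx(m,cv2.MORPH_OPEN,np.ones((5,5)))
n,l,st,ce=cv2.connectedComponentsWithStats(m); i=1+st[1:,4].argmax(); print(st[i],ce[i])
x,y,w,h,_=st[i]; b=[x+w/2,y]; print(onz(c,[b],10),onz(c,[b],17))
```

```text
at [ 527.1 -459.9    1.8] psi 93.49 gap 25.4 F [-0.5  0.2  1.2] t 4.92
29.539026618003845
[ 291  116   50  109 3101] [313.8813286  162.46694615]
[[ 452.47869276 -465.37876619   10.        ]] [[ 452.43151941 -465.30512907   17.        ]]
```

```bash
cat >> h.py <<'E'
import pickle
def cradle(k,z=31.0,ang=-144.25,dx=0,dy=0):
    c1=pickle.load(open("w1.pkl","rb")); t=onz(c1,[[462.4,250.3]],z)[0]
    a=np.radians(ang); u=np.array([np.cos(a),np.sin(a)]); x=np.array([u[1],-u[0]])
    return t[:2]+215*u-55*(k-1)*x+dx*x+dy*u, u, x
E
python3 -c "
from h import *
o,u,x=cradle(1); g=o-64.8*u; print(o,g,x)
for k in(1,2,3,4): print(cradle(k)[0])
plan((527,-460,150,93.5),(*g,130,125.75))"
```

```text
[440.25833244 138.65672103] [492.84832647 176.51609937] [-0.58424967  0.81157398]
[440.25833244 138.65672103]
[472.39206405  94.02015202]
[504.52579566  49.38358302]
[536.65952727   4.74701401]
at [ 527.1 -459.9    1.7] psi 93.49 gap 25.1 F [-0.7  0.   1.5] t 4.97
shift [ 1.000e-01 -1.000e-01 -1.483e+02] turn [-0.    0.   -0.01] rows>= 4
shift [  -4.5  637.3 -128.3] turn [ -0.     0.   -32.26] rows>= 12
```

Emit:
apply_moves:
  motion: "0 0 -50 0 0 0 0;0 0 -100 0 0 0 0;0 0 -150 0 0 0 0;-2 60 -165 0 0 -3 0;-2 120 -165 0 0 -6 0;-2 180 -165 0 0 -9 0;-2 240 -165 0 0 -12 0;-2 300 -165 0 0 -15 0;-2 360 -165 0 0 -19 0;-3 420 -165 0 0 -23 0;-3 480 -165 0 0 -27 0;-4 530 -165 0 0 -32.3 0"

```text
time: 6.48
eef_pos: [498.3, 71.5, 166.7]
eef_rot: [-0.97, 2.988, 0.0]
wrist_force: [0.8, -0.2, -1.8]
finger_gap: 25.2
grasp_force: 29.5
```

```bash
python3 -c "
from h import *
o,u,x=cradle(1); g=o-64.8*u
plan((*g,150,125.75))"
```

```text
at [498.3  71.5 166.7] psi 125.98 gap 25.2 F [ 0.8 -0.2 -1.8] t 6.47
shift [-57.3  88.2  16.7] turn [0.   0.01 0.23] rows>= 3
```

Emit:
apply_moves:
  motion: "-57 88 17 0 0 -0.2 0;-57 88 17 0 0 -0.2 0;-57 88 17 0 0 -0.2 0;-57 88 17 0 0 -0.2 0"

```text
time: 6.98
eef_pos: [493.4, 173.7, 149.6]
eef_rot: [0.971, -2.987, 0.0]
wrist_force: [-0.7, 0.2, -1.2]
finger_gap: 25.3
grasp_force: 29.5
```

Run:
```python
from h import *
plan()
c=get_calibration("wrist"); im=grab_frame("wrist"); save("p1",im); np.save("p1.npy",im); pickle.dump(c,open("p1.pkl","wb"))
for z in (25,31,37):print(z,proj(c,[[*cradle(k,z)[0],z] for k in(1,2,3,4)]).round())
```

```text
at [493.4 173.7 149.6] psi 126.02 gap 25.3 F [-0.7  0.2 -1.2] t 6.97
25 [[322. 133.]
 [259. 132.]
 [195. 132.]
 [132. 132.]]
31 [[321. 128.]
 [256. 128.]
 [191. 128.]
 [126. 128.]]
37 [[321. 124.]
 [254. 124.]
 [187. 123.]
 [120. 123.]]
```

View pics/p1.png

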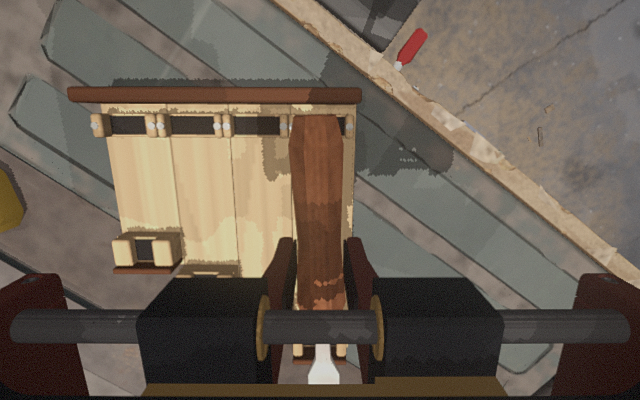

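Run:
```python
from h import *
im=np.load("p1.npy"); c=pickle.load(open("p1.pkl","rb"))
p=im[122:131].max(2).mean(0)
print([int(v) for v in p[84:356]])
q=im[:,[128,196,256]].max(2) if 0 else im.max(2)
for a in (118,186,246): print([int(v) for v in q[82:142,a:a+16].mean(1)])
save("p1c",cv2.resize(im[80:145,60:370],None,fx=2.5,fy=2.5,interpolation=cv2.INTER_CUBIC))
```

```text
[102, 104, 102, 102, 103, 102, 113, 142, 165, 180, 184, 183, 177, 180, 194, 196, 183, 163, 131, 94, 79, 79, 81, 81, 79, 82, 75, 49, 42, 50, 55, 54, 57, 57, 59, 59, 58, 60, 62, 62, 59, 61, 61, 63, 63, 62, 62, 61, 63, 63, 62, 63, 63, 62, 63, 64, 62, 64, 64, 60, 66, 118, 184, 208, 209, 207, 208, 208, 203, 195, 178, 148, 151, 179, 205, 209, 203, 196, 189, 162, 121, 99, 88, 89, 88, 89, 83, 66, 54, 62, 64, 65, 64, 66, 64, 67, 65, 65, 66, 65, 66, 65, 66, 65, 65, 68, 66, 65, 67, 67, 66, 66, 66, 65, 66, 66, 66, 66, 65, 65, 67, 65, 66, 67, 66, 65, 66, 64, 65, 109, 176, 205, 209, 209, 203, 191, 164, 124, 122, 190, 209, 209, 210, 210, 205, 186, 139, 104, 99, 97, 71, 58, 65, 68, 68, 70, 71, 69, 70, 70, 69, 68, 65, 66, 65, 65, 66, 64, 65, 64, 65, 64, 65, 58, 55, 51, 54, 52, 52, 53, 52, 52, 51, 52, 52, 51, 50, 51, 50, 49, 52, 50, 50, 48, 45, 71, 139, 152, 154, 155, 155, 152, 144, 109, 95, 152, 183, 152, 114, 104, 101, 104, 105, 106, 108, 109, 108, 110, 108, 110, 113, 128, 128, 125, 122, 119, 119, 121, 123, 125, 123, 123, 123, 124, 123, 125, 125, 128, 129, 129, 129, 122, 114, 114, 114, 114, 112, 111
[... 225 characters left out ...]
3, 205, 208, 198, 179, 162, 162, 210, 192, 84, 54, 59, 60, 60, 61, 61, 61, 62, 61, 62, 61, 62, 59, 60, 57, 54, 61, 135, 216, 197, 204, 207, 209, 209, 209]
[72, 72, 72, 69, 60, 83, 92, 99, 105, 105, 103, 104, 103, 104, 102, 103, 106, 101, 94, 86, 59, 96, 187, 210, 207, 206, 208, 211, 203, 177, 146, 150, 206, 212, 100, 55, 61, 65, 64, 65, 64, 66, 65, 65, 66, 65, 67, 67, 69, 67, 63, 68, 140, 210, 203, 191, 211, 212, 211, 211]
[86, 86, 85, 86, 83, 78, 100, 110, 117, 118, 117, 117, 118, 117, 116, 117, 118, 116, 108, 96, 70, 69, 149, 206, 201, 201, 199, 197, 197, 179, 142, 145, 180, 187, 125, 60, 56, 59, 60, 58, 59, 60, 60, 63, 62, 62, 63, 62, 63, 62, 61, 60, 99, 163, 190, 184, 202, 204, 201, 202]
```

View pics/p1c.png

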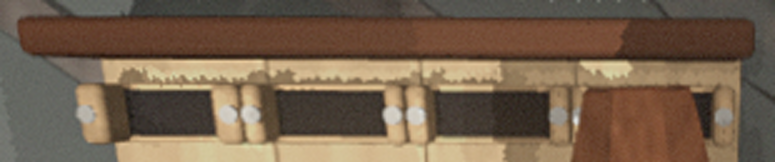

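```bash
cat >> h.py <<'E'
def cradle(k,z=27.0,ang=-144.0):
    c=pickle.load(open("p1.pkl","rb")); o=onz(c,[[320.8,125.2]],z)[0]
    a=np.radians(ang); u=np.array([np.cos(a),np.sin(a)]); x=np.array([u[1],-u[0]])
    return o[:2]-55*(k-1)*x, u, x
E
python3 -c "
from h import *
for z in (22,27,32): print(cradle(1,z)[0])
c=pickle.load(open('p1.pkl','rb')); print(proj(c,[[*cradle(k)[0],27] for k in(1,2,3,4)]).round(1))
o,u,x=cradle(1); g=o-64.8*u
plan((*g,40,126),(*g,29,126))"
```

```text
[438.75526467 136.95344459]
[438.63678653 136.84267209]
[438.51830839 136.7318996 ]
[[320.8 125.2]
 [256.3 125.2]
 [191.9 125.3]
 [127.8 125.5]]
at [493.5 173.2 149.7] psi 125.96 gap 25.1 F [ 0.9 -0.5 -0.4] t 7.03
shift [  0.9   2.8 109.7] turn [-0.01 -0.03 -0.04] rows>= 3
shift [  0.9   2.9 120.7] turn [-0.01 -0.03 -0.04] rows>= 3
```

Emit:
apply_moves:
  motion: "1 3 50 0 0 0 0;1 3 80 0 0 0 0;1 3 100 0 0 0 0;1 3 106 0 0 0 0;1 3 110 0 0 0 0;1 3 113 0 0 0 0;1 3 113 0 0 0 0"

```text
time: 7.9
eef_pos: [491.4, 176.0, 37.1]
eef_rot: [-0.97, 2.987, -0.0]
wrist_force: [0.2, -0.1, -1.9]
finger_gap: 25.1
grasp_force: 29.5
```

```bash
python3 -c "
from h import *
o,u,x=cradle(1); g=o-64.8*u
plan((*g,29,126))"
```

```text
at [491.4 176.   37.1] psi 125.98 gap 25.1 F [ 0.2 -0.1 -1.9] t 7.9
shift [ 0.9 -0.6  8.1] turn [-0.02  0.05 -0.02] rows>= 2
```

Force is still free. Go down slowly.

Emit:
apply_moves:
  motion: "1 -1 3 0 0 0 0;1 -1 5 0 0 0 0;1 -1 6 0 0 0 0;1 -1 6 0 0 0 0"

```text
time: 8.4
eef_pos: [490.7, 174.6, 30.6]
eef_rot: [0.971, -2.988, 0.0]
wrist_force: [0.0, -0.1, -2.0]
finger_gap: 25.5
grasp_force: 29.5
```

Emit:
apply_moves:
  motion: "0 0 1.5 0 0 0 0;0 0 3 0 0 0 0;0 0 3 0 0 0 0"

```text
time: 8.78
eef_pos: [490.7, 174.6, 27.5]
eef_rot: [0.97, -2.988, -0.0]
wrist_force: [-0.5, 0.6, -1.1]
finger_gap: 25.3
grasp_force: 29.5
```

Emit:
apply_moves:
  motion: "0 0 1.5 0 0 0 0;0 0 3 0 0 0 0;0 0 3 0 0 0 0"

```text
time: 9.15
eef_pos: [490.7, 174.5, 24.5]
eef_rot: [0.97, -2.988, -0.0]
wrist_force: [-0.2, -0.3, -1.5]
finger_gap: 25.0
grasp_force: 29.5
```

Emit:
apply_moves:
  motion: "0 0 1 0 0 0 0;0 0 2 0 0 0 0;0 0 2 0 0 0 0"

```text
time: 9.52
eef_pos: [490.9, 174.6, 23.5]
eef_rot: [-0.97, 2.988, -0.0]
wrist_force: [-3.2, -1.7, 10.4]
finger_gap: 24.8
grasp_force: 29.6
```

Emit:
apply_moves:
  motion: "0 0 0 0 0 0 45;0 0 0 0 0 0 45;0 0 0 0 0 0 45;0 0 -30 0 0 0 45;0 0 -80 0 0 0 45;0 0 -130 0 0 0 45;0 0 -130 0 0 0 45"

```text
time: 10.4
eef_pos: [493.3, 175.4, 156.2]
eef_rot: [-0.968, 2.981, 0.0]
wrist_force: [0.4, -0.2, -1.3]
finger_gap: 39.3
grasp_force: 0.0
```

Run:
```python
from h import *
plan()
c=get_calibration("wrist"); im=grab_frame("wrist"); save("p2",im); np.save("p2.npy",im); pickle.dump(c,open("p2.pkl","wb"))
print(proj(c,[[*cradle(k,22)[0],22] for k in(1,2,3,4)]).round(1))
u=cradle(1)[1]; o=cradle(1,22)[0]; print("expected butt",proj(c,[[*(o+10*u),34]]))
```

```text
at [493.3 175.4 156.2] psi 125.99 gap 39.3 F [ 0.4 -0.2 -1.3] t 10.4
[[319.5 122.7]
 [257.3 122.7]
 [195.3 122.9]
 [133.6 123.1]]
expected butt [[319.41223535 110.88231634]]
```

View pics/p2.png

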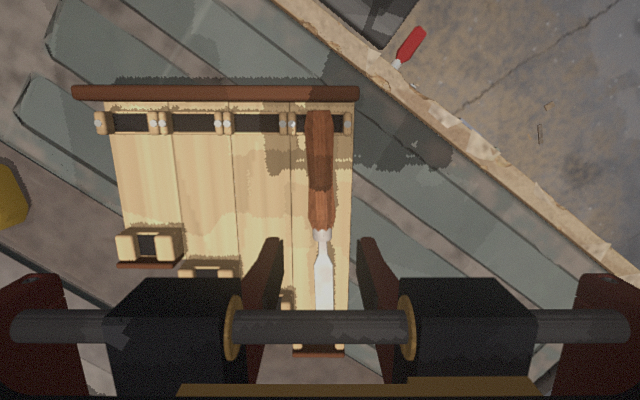

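```bash
python3 -c "
from h import *
plan((508.5,-382.4,110,93.9))"
```

```text
at [491.8 174.9 154.1] psi 125.99 gap 39.5 F [-0.7  0.3 -0.2] t 10.45
shift [ 314.1 -460.7   43.5] turn [-1.000e-02  2.100e-01  3.209e+01] rows>= 10
```

Emit:
apply_moves:
  motion: "314 -461 44 0 0.1 32 60;314 -461 44 0 0.1 32 60;314 -461 44 0 0.1 32 60;314 -461 44 0 0.1 32 60;314 -461 44 0 0.1 32 60;314 -461 44 0 0.1 32 60;314 -461 44 0 0.1 32 60;314 -461 44 0 0.1 32 60;314 -461 44 0 0.1 32 60;314 -461 44 0 0.1 32 60;314 -461 44 0 0.1 32 60"

```text
time: 11.82
eef_pos: [506.3, -381.8, 106.6]
eef_rot: [0.108, -3.135, -0.003]
wrist_force: [0.6, 0.2, -0.1]
finger_gap: 52.9
grasp_force: 0.0
```

```bash
python3 -c "
from h import *
plan((508.5,-382.4,2,93.9))"
```

```text
at [ 506.3 -381.8  106.6] psi 93.95 gap 52.9 F [ 0.6  0.2 -0.1] t 11.82
shift [ -2.6  -1.  104.6] turn [ 0.13 -0.25  0.05] rows>= 3
```

Emit:
apply_moves:
  motion: "-3 -1 50 0 0 0 60;-3 -1 85 0 0 0 60;-3 -1 99 0 0 0 60;-3 -1 104 0 0 0 60;-3 -1 104 0 0 0 60;-3 -1 104 0 0 0 0;-3 -1 104 0 0 0 0;-3 -1 104 0 0 0 0;-3 -1 104 0 0 0 0;-3 -1 104 0 0 0 0"

```text
time: 13.08
eef_pos: [510.8, -384.1, 5.2]
eef_rot: [0.109, -3.139, 0.002]
wrist_force: [-1.1, 0.1, 5.5]
finger_gap: 24.9
grasp_force: 29.8
```

Run:
```python
from h import *
s=sensors.read_state(); u=np.array([-np.cos(np.radians(3.9)),-np.sin(np.radians(3.9))]) 
c=get_calibration("wrist"); im=grab_frame("wrist"); save("g2",im)
p=s["eef_pos"][:2]; print("pred butt px",proj(c,[[441.7,-387,12]]).round(1), "grasp y", 100-np.dot(np.array([441.7,-387])-p,u))
o,cu,x=cradle(2,22); yy=100-np.dot(np.array([441.7,-387])-p,u); g=o+(-90+yy)*cu; print(g)
plan((*p,150,93.95),(*g,150,126))
```

```text
pred butt px [[322.2 128.7]] grasp y 30.889435943614203
[518.90490442 127.20182771]
at [ 510.8 -384.1    5.2] psi 93.98 gap 25.1 F [-1.1 -0.4  6.8] t 13.12
shift [ 1.000e-01 -2.000e-01 -1.448e+02] turn [-0.06 -0.07  0.03] rows>= 4
shift [ -43.5  509.4 -145.3] turn [ -0.04  -0.08 -32.02] rows>= 10
```

View pics/g2.png

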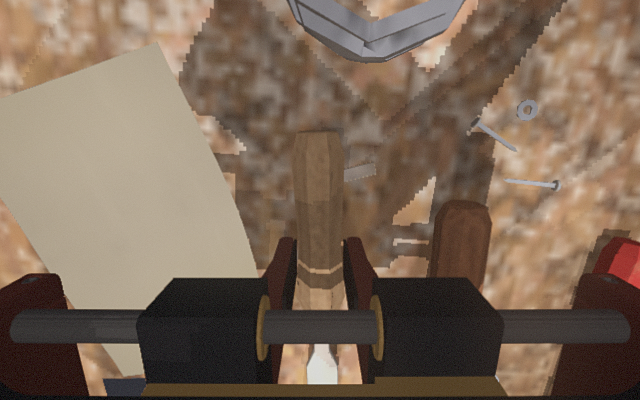

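Emit:
apply_moves:
  motion: "0 0 -50 0 0 0 0;0 0 -100 0 0 0 0;-2 20 -145 0 0 -2 0;-7 80 -145 0 0 -6 0;-12 140 -145 0 0 -10 0;-17 200 -145 0 0 -14 0;-22 260 -145 0 0 -18 0;-27 320 -145 0 0 -22 0;-32 380 -145 0 0 -26 0;-37 440 -145 0 0 -30 0;-43 505 -145 0 0 -32 0;-43 509 -145 0 0 -32 0"

```text
time: 14.62
eef_pos: [517.9, 130.4, 149.2]
eef_rot: [0.977, -2.984, -0.0]
wrist_force: [0.1, -1.4, -1.4]
finger_gap: 25.2
grasp_force: 29.8
```

```bash
python3 -c "
from h import *
grab_frame('top')
plan((518.1,126.6,45,126))"
```

```text
at [517.8 129.2 149. ] psi 126.19 gap 25.3 F [-0.6 -0.1 -0.6] t 14.68
shift [  1.1  -2.3 104. ] turn [ 0.04 -0.12  0.19] rows>= 3
```

Emit:
apply_moves:
  motion: "1 -2 50 0 0 0.2 0;1 -2 85 0 0 0.2 0;1 -2 100 0 0 0.2 0;1 -2 110 0 0 0.2 0;1 -2 113 0 0 0.2 0;1 -2 113 0 0 0.2 0;1 -2 113 0 0 0.2 0"

```text
time: 15.55
eef_pos: [519.0, 124.9, 37.2]
eef_rot: [0.965, -2.989, 0.0]
wrist_force: [-0.2, -0.7, -1.5]
finger_gap: 25.1
grasp_force: 29.8
```

```bash
python3 -c "
from h import *
plan((518.1,126.6,28,126))"
```

```text
at [519.  124.9  37.2] psi 125.79 gap 25.1 F [-0.2 -0.7 -1.5] t 15.55
shift [-0.2  1.9  9.2] turn [-0.01 -0.02 -0.21] rows>= 2
```

Emit:
apply_moves:
  motion: "0 2 3 0 0 0 0;0 2 5 0 0 0 0;0 2 6.5 0 0 0 0;0 2 8 0 0 0 0;0 2 8 0 0 0 0"

```text
time: 16.18
eef_pos: [517.2, 126.3, 28.2]
eef_rot: [0.965, -2.988, 0.0]
wrist_force: [-0.3, 0.1, -1.6]
finger_gap: 25.0
grasp_force: 29.8
```

Emit:
apply_moves:
  motion: "0 0 1 0 0 0 0;0 0 2 0 0 0 0;0 0 3 0 0 0 0;0 0 3 0 0 0 0"

```text
time: 16.68
eef_pos: [517.4, 126.4, 27.0]
eef_rot: [0.965, -2.988, 0.0]
wrist_force: [-5.7, -0.4, 19.9]
finger_gap: 24.9
grasp_force: 29.8
```

Emit:
apply_moves:
  motion: "0 0 -2 0 0 0 0;0 0 -2 0 0 0 43;0 0 -2 0 0 0 43;0 0 -2 0 0 0 43;0 0 -30 0 0 0 43;0 0 -80 0 0 0 43;0 0 -125 0 0 0 43;0 0 -125 0 0 0 43;0 0 -125 0 0 0 43"

```text
time: 17.8
eef_pos: [516.9, 126.4, 149.8]
eef_rot: [0.964, -2.987, -0.0]
wrist_force: [1.3, -0.3, 0.1]
finger_gap: 37.9
grasp_force: 0.0
```

Run:
```python
from h import *
c=get_calibration("wrist"); im=grab_frame("wrist"); save("p3",im); np.save("p3.npy",im); pickle.dump(c,open("p3.pkl","wb"))
# driver_b butt (473.4,-311.4), axis -176.1
a=np.radians(-176.1); u=np.array([np.cos(a),np.sin(a)]); g=np.array([473.4,-311.4])-(82.5-30)*u; print(g)
plan((*g,110,93.9))
```

```text
[ 525.77842464 -307.82919724]
at [516.6 126.3 149.2] psi 125.79 gap 37.7 F [0.3 0.4 0.2] t 17.85
shift [ 246.3 -357.6   39.6] turn [ 2.000e-02 -2.100e-01  3.189e+01] rows>= 8
```

Emit:
apply_moves:
  motion: "246 -358 40 0 0 32 60;246 -358 40 0 0 32 60;246 -358 40 0 0 32 60;246 -358 40 0 0 32 60;246 -358 40 0 0 32 60;246 -358 40 0 0 32 60;246 -358 40 0 0 32 60;246 -358 40 0 0 32 60;246 -358 40 0 0 32 60;246 -358 40 0 0 32 60"

```text
time: 19.1
eef_pos: [526.8, -306.1, 109.9]
eef_rot: [0.106, -3.137, -0.001]
wrist_force: [0.9, -0.3, -0.6]
finger_gap: 52.6
grasp_force: 0.0
```

```bash
python3 -c "
from h import *
plan((525.8,-307.8,3,93.9))"
```

```text
at [ 526.8 -306.1  109.9] psi 93.88 gap 52.6 F [ 0.9 -0.3 -0.6] t 19.1
shift [  0.8  -1.7 106.9] turn [ 0.04 -0.18 -0.02] rows>= 3
```

Emit:
apply_moves:
  motion: "1 -2 50 0 0 0 60;1 -2 85 0 0 0 60;1 -2 100 0 0 0 60;1 -2 106 0 0 0 60;1 -2 106 0 0 0 60;1 -2 106 0 0 0 0;1 -2 106 0 0 0 0;1 -2 106 0 0 0 0;1 -2 106 0 0 0 0;1 -2 106 0 0 0 0"

```text
time: 20.35
eef_pos: [526.4, -310.1, 5.1]
eef_rot: [0.104, -3.139, 0.001]
wrist_force: [-1.2, 0.1, 5.2]
finger_gap: 24.3
grasp_force: 30.0
```

```bash
cat >> h.py <<'E'
def held(name,butt,half,ang,k):
    s=sensors.read_state(); p=s["eef_pos"][:2]; a=np.radians(ang); u=np.array([np.cos(a),np.sin(a)])
    yy=half-np.dot(np.array(butt)-p,u); seat={1:105,2:90,3:72.5,4:55}[k]
    o,cu,x=cradle(k,22); g=o+(yy-seat)*cu; R_=s["eef_rot"]
    print(name,"grasp y",yy,"goal",g.round(1)); plan((*g,150,126)); return g
E
python3 - <<'E'
from h import *
held("db",(473.4,-311.4),82.5,-176.1,3)
c=get_calibration("wrist"); im=grab_frame("wrist"); save("g3",im); np.save("g3.npy",im)
print(proj(c,[[473.4,-311.4,12]]))
v=im.astype(int); m=((v[:,:,0]-v[:,:,2])>75).astype(np.uint8); m[:,:280]=0; m[:,365:]=0; m[265:]=0
m=cv2.morphologyEx(m,cv2.MORPH_OPEN,np.ones((5,5))); n,l,st,ce=cv2.connectedComponentsWithStats(m); print(st[1:])
E
```

```text
db grasp y 29.54131739366506 goal [538.2  73.2]
at [ 526.4 -310.1    5.1] psi 93.79 gap 24.3 F [-1.2  0.1  5.2] t 20.35
shift [ -36.9  381.6 -145.3] turn [-3.000e-02 -8.000e-02 -3.221e+01] rows>= 8
[[322.85487948 163.31687759]]
[]
```

Emit:
apply_moves:
  motion: "0 0 -50 0 0 0 0;0 0 -100 0 0 0 0;-2 20 -145 0 0 -2 0;-7 80 -145 0 0 -7 0;-12 140 -145 0 0 -12 0;-17 200 -145 0 0 -17 0;-22 260 -145 0 0 -22 0;-29 320 -145 0 0 -27 0;-35 370 -145 0 0 -32 0;-37 382 -145 0 0 -32.2 0;-37 382 -145 0 0 -32.2 0;-37 382 -145 0 0 -32.2 0"

```text
time: 21.9
eef_pos: [537.8, 72.5, 149.1]
eef_rot: [0.967, -2.986, 0.0]
wrist_force: [0.1, -0.5, -1.6]
finger_gap: 24.7
grasp_force: 30.0
```

```bash
python3 -c "
from h import *
plan((538.2,73.2,37,126))"
```

```text
at [537.8  72.5 149.1] psi 125.89 gap 24.7 F [ 0.1 -0.5 -1.6] t 21.9
shift [ -1.    0.3 112.1] turn [ 0.03 -0.13 -0.11] rows>= 3
```

Emit:
apply_moves:
  motion: "-1 0 50 0 0 0 0;-1 0 85 0 0 0 0;-1 0 100 0 0 0 0;-1 0 108 0 0 0 0;-1 0 112 0 0 0 0;-1 0 112 0 0 0 0;-1 0 112 0 0 0 0"

```text
time: 22.78
eef_pos: [539.3, 74.4, 38.2]
eef_rot: [0.971, -2.988, 0.001]
wrist_force: [0.4, 0.1, -2.0]
finger_gap: 24.9
grasp_force: 30.0
```

```bash
python3 -c "
from h import *
plan((538.2,73.2,29,126))"
```

```text
at [539.3  74.4  38.2] psi 126.0 gap 24.9 F [ 0.4  0.1 -2. ] t 22.77
shift [ 1.6 -0.3  9.2] turn [-0.01 -0.03 -0.  ] rows>= 2
```

Emit:
apply_moves:
  motion: "1.5 0 3 0 0 0 0;1.5 0 6 0 0 0 0;1.5 0 8 0 0 0 0;1.5 0 9 0 0 0 0;1.5 0 10 0 0 0 0;1.5 0 11 0 0 0 0;1.5 0 11 0 0 0 0"

```text
time: 23.65
eef_pos: [537.5, 73.4, 27.0]
eef_rot: [0.97, -2.986, 0.0]
wrist_force: [-2.2, 0.4, 6.0]
finger_gap: 24.6
grasp_force: 30.0
```

Contact at the expected height; release.

Emit:
apply_moves:
  motion: "0 0 0 0 0 0 43;0 0 0 0 0 0 43;0 0 0 0 0 0 43;0 0 -30 0 0 0 43;0 0 -80 0 0 0 43;0 0 -125 0 0 0 43;0 0 -125 0 0 0 43;0 0 -125 0 0 0 43"

```text
time: 24.65
eef_pos: [537.2, 73.4, 150.9]
eef_rot: [0.97, -2.986, -0.0]
wrist_force: [-0.1, 0.2, -1.3]
finger_gap: 37.8
grasp_force: 0.0
```

Run:
```python
from h import *
a=np.radians(175.4); u=np.array([np.cos(a),np.sin(a)]); g=np.array([487.2,-220.1])-(65-22)*u; print(g)
plan((*g,110,85.4))
```

```text
[ 530.06149177 -223.54855375]
at [537.2  73.4 150.9] psi 125.99 gap 37.8 F [-0.1  0.2 -1.3] t 24.65
shift [ 180.2 -236.1   41.1] turn [-0.   -0.13 40.59] rows>= 6
```

Emit:
apply_moves:
  motion: "180 -236 41 0 0 40.6 60;180 -236 41 0 0 40.6 60;180 -236 41 0 0 40.6 60;180 -236 41 0 0 40.6 60;180 -236 41 0 0 40.6 60;180 -236 41 0 0 40.6 60;180 -236 41 0 0 40.6 60;180 -236 41 0 0 40.6 60"

```text
time: 25.65
eef_pos: [530.4, -221.8, 110.0]
eef_rot: [-0.124, -3.136, 0.0]
wrist_force: [0.2, 0.2, 0.1]
finger_gap: 52.3
grasp_force: 0.0
```

```bash
python3 -c "
from h import *
plan((530.1,-223.5,2.5,85.4))"
```

```text
at [ 530.4 -221.8  110. ] psi 85.48 gap 52.3 F [0.2 0.2 0.1] t 25.65
shift [ -0.2  -1.7 107.5] turn [-0.01 -0.16  0.08] rows>= 3
```

Emit:
apply_moves:
  motion: "0 -1.5 50 0 0 0 60;0 -1.5 85 0 0 0 60;0 -1.5 100 0 0 0 60;0 -1.5 106 0 0 0 60;0 -1.5 106.5 0 0 0 60;0 -1.5 106.5 0 0 0 0;0 -1.5 106.5 0 0 0 0;0 -1.5 106.5 0 0 0 0;0 -1.5 106.5 0 0 0 0;0 -1.5 106.5 0 0 0 0;0 -1.5 106.5 0 0 0 0"

```text
time: 27.02
eef_pos: [530.5, -224.9, 4.4]
eef_rot: [-0.126, -3.138, 0.001]
wrist_force: [-1.1, 0.7, 5.6]
finger_gap: 19.8
grasp_force: 30.0
```

Run:
```python
from h import *
held("dd",(487.2,-220.1),65,175.4,4)
c=get_calibration("wrist"); im=grab_frame("wrist"); print(proj(c,[[487.2,-220.1,10]]))
v=im.astype(int); m=((v[:,:,0]-v[:,:,1])>70).astype(np.uint8); m[265:]=0
n,l,st,ce=cv2.connectedComponentsWithStats(m); print(st[1:][st[1:,4]>100])
```

```text
dd grasp y 21.46241738639302 goal [562.9  23.2]
at [ 530.5 -224.9    4.4] psi 85.39 gap 19.8 F [-1.1  0.7  5.6] t 27.02
shift [ -12.1  249.8 -145.9] turn [-2.000e-02 -9.000e-02 -4.061e+01] rows>= 6
[[321.35299304 182.3110897 ]]
[[ 299  185   41   80 2748]]
```

Emit:
apply_moves:
  motion: "0 0 -50 0 0 0 0;0 0 -100 0 0 0 0;-1 20 -145 0 0 -4 0;-3 70 -145 0 0 -12 0;-6 125 -145 0 0 -20 0;-8 180 -145 0 0 -28 0;-11 230 -145 0 0 -36 0;-11 249 -145 0 0 -40.6 0;-11 249 -145 0 0 -40.6 0;-11 249 -145 0 0 -40.6 0"

```text
time: 28.32
eef_pos: [561.3, 21.8, 148.6]
eef_rot: [0.967, -2.987, 0.0]
wrist_force: [-0.6, 0.0, -1.4]
finger_gap: 19.6
grasp_force: 30.0
```

```bash
python3 -c "
from h import *
plan((561.9,22.4,37,126))"
```

```text
at [561.3  21.8 148.6] psi 125.89 gap 19.6 F [-0.6  0.  -1.4] t 28.32
shift [ -1.1   0.  111.6] turn [ 0.03 -0.13 -0.11] rows>= 3
```

Emit:
apply_moves:
  motion: "-1 0 50 0 0 0 0;-1 0 85 0 0 0 0;-1 0 100 0 0 0 0;-1 0 108 0 0 0 0;-1 0 112 0 0 0 0;-1 0 112 0 0 0 0;-1 0 112 0 0 0 0"

```text
time: 29.2
eef_pos: [562.8, 23.1, 37.7]
eef_rot: [0.97, -2.988, 0.001]
wrist_force: [0.3, 0.6, -1.5]
finger_gap: 20.0
grasp_force: 30.0
```

```bash
python3 -c "
from h import *
plan((561.9,22.4,28,126))"
```

```text
at [562.8  23.1  37.7] psi 125.99 gap 20.0 F [ 0.3  0.6 -1.5] t 29.2
shift [ 1.1 -0.   9.7] turn [-0.02 -0.03 -0.01] rows>= 2
```

Emit:
apply_moves:
  motion: "1 0 3 0 0 0 0;1 0 6 0 0 0 0;1 0 8 0 0 0 0;1 0 9 0 0 0 0;1 0 10 0 0 0 0;1 0 11 0 0 0 0;1 0 11 0 0 0 0"

```text
time: 30.08
eef_pos: [561.4, 22.4, 26.4]
eef_rot: [0.97, -2.986, 0.0]
wrist_force: [-2.2, 0.7, 4.5]
finger_gap: 20.2
grasp_force: 30.0
```

Contact at the expected height; release, lift, and back off toward the left to look at the whole rest.

Emit:
apply_moves:
  motion: "0 0 0 0 0 0 38;0 0 0 0 0 0 38;0 0 0 0 0 0 38;0 0 -30 0 0 0 38;0 0 -80 0 0 0 38;0 0 -140 0 0 0 38;-35 50 -190 0 0 0 38;-60 100 -230 0 0 0 38;-60 100 -230 0 0 0 38;-60 100 -230 0 0 0 38"

```text
time: 31.32
eef_pos: [551.6, 139.4, 256.1]
eef_rot: [0.974, -2.986, 0.001]
wrist_force: [-0.6, -0.1, -0.5]
finger_gap: 33.2
grasp_force: 0.0
```

Run:
```python
from h import *
plan()
c=get_calibration("wrist"); im=grab_frame("wrist")
save("end",cv2.resize(im[70:300,150:460],None,fx=2.55,fy=2.55,interpolation=cv2.INTER_CUBIC))
H={1:230,2:200,3:165,4:130}
for k in H:
    o,u,x=cradle(k,22); q=proj(c,[[*(o+10*u),34],[*(o+(10-H[k])*u),27+6*(k>2)]]); print(k,((q-[150,70])*2.55).round())
```

```text
at [551.6 139.4 256.1] psi 126.11 gap 33.2 F [-0.6 -0.1 -0.5] t 31.32
1 [[576.  47.]
 [553. 515.]]
2 [[451.  47.]
 [448. 462.]]
3 [[326.  47.]
 [337. 401.]]
4 [[200.  47.]
 [221. 333.]]
```

View pics/end.png

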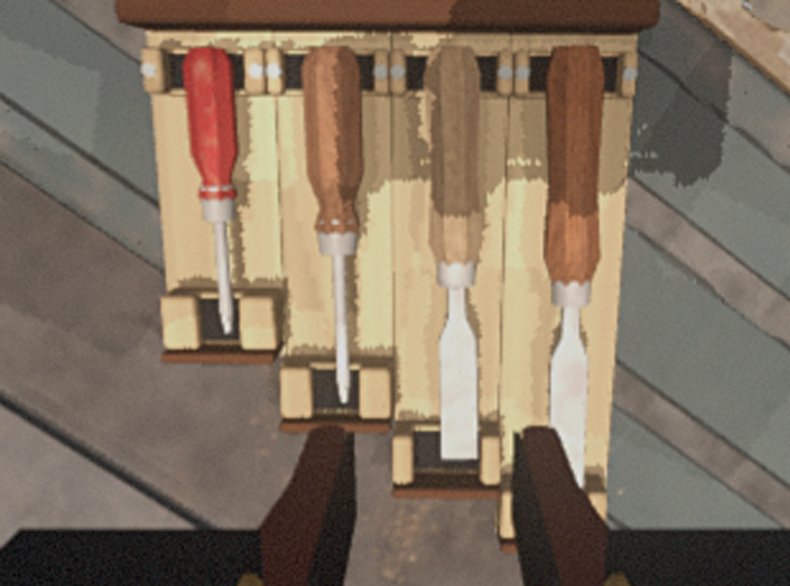

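The picture shows all four tools lying in their saddles. Butts are at row ~47 as predicted, and tips at (228,333), (344,403), (459,458), within about 5 mm of prediction; the long chisel's tip is behind a finger.

```bash
python3 -c "
from cell import env
print(env.job_done())"
```

```text
the job is handed in; nothing more can be done
None
```

All four tools are lying in their cradles in order of length, handles to the back board, and the job was handed in at about 31 s; the long chisel's tip was hidden behind a finger in the final picture, and the hand-in gave no verdict.

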